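# Open the push-to-open cubby of the key shelf

## Robot

A 6-joint arm with a two-finger parallel gripper is mounted at the origin on the work surface. World frame = base frame: x ahead of the robot, y to its left, z up, the work surface at z = 0. Lengths are in m, angles in rad, forces in N, time in s.
With the tool pointing down it reaches from about 0.425 to 0.95 m from the base axis. Payload 3.5 kg.
Tool frame: the origin (TCP) lies midway between the tips of the shut fingers; the grasp point (between the pads) lies 19 mm behind it; z points along the fingers, y is the line along which they close (so a half turn about z gives the same grasp; the last joint's range is limited). The gripper opens to 85 mm and grips with 20 to 120 N. Pads are 22 mm wide; open, the fingers measure 114 mm over their backs; the gripper's body (76 mm by 85 mm) begins 54 mm behind the grasp point. The pads swing forward as they close: fully open they stand 13 mm farther back than shut.
Start: joints at [-1.462, 0.286, 1.577, -0, 1.279, -0.15], TCP at [0.173, -0.653, 0.231] pointing down, gripper open.
Joint ranges: [-2.77, 2.77], [-0.9, 2.22], [0.21, 2.48], [-1.53, 4.67], [0.24, 2.81], [-2.84, 2.84]. Speed limits (rad/s): [2.79, 2.79, 3.14, 3.14, 3.14, 3.14].

## Interface

Orientations are given as a unit quaternion [x, y, z, w].
In Python, from plant import ctrl, cams, order gives the robot as it stands.
- The arm moves only by the tool move_arm, never from a script. Its argument "plan" is one flat list of numbers, 7 for each row, row after row: the shift along the world's x, y, z in mm, then the turn, a rotation vector about the world's x, y, z in degrees, then the finger opening in mm, from 0 to 85.4. A call has 1 to 12 rows; each row shifts and turns the commanded pose from where the row before left it; what a row does not reach is not made up. A row lasts 1/10 s, in which the tool goes at most 50 mm and 8.59 degrees, less where a joint would pass 70% of its speed; a pose out of reach is approached as far as the arm can. A call is refused whole if a number of a shift passes 50 or a number of a turn 8.59, either way. A call with a gripper value outside its range is refused whole. The fingers move at their own pace and stop on an object; "newtons" is the grip in N (left out, the last holds). Time passes only in rows, so rows that do not move let the fingers close. It gives the time, the measured TCP pose, the force, the opening and the grip force at its end, in the units of the state.
- ctrl.get_state(): the state, without advancing time (a new reading comes with each control period).
- cams.read_camera(name): name is "scene" or "side" or "wrist"; returns a dict with "color" (400x640x3 uint8, red, green, blue), "fov_y" (degrees; the focal length in pixels is half the picture's height over the tangent of half this angle, whatever the lens; pixels are square), "cx", "cy" (the principal point, pixels), "k1" (the pictures are not rectified: a ray, as slopes to the right and down, at radius r is drawn at 1 + k1 r^2 times it, then the intrinsics apply), "origin" and "orientation" of the camera in the world; the wrist camera has in their place "T_tool_cam" (4x4, takes a point from camera to tool coordinates, whose origin is the TCP and whose axes are the flange's). Camera axes: x right, y up, looking along -z (the intrinsics and any distortion apply to the point x, -y, -z); pixel columns grow to the right and rows downward; lengths in m; the calibration is good to about 2 mm. A picture is of the moment at which its call begins: read the wrist's pose just before it. There is no depth.
- order.sign_off(): hands the job in; it is judged then, once.
The state is a dict: "time": time; "qpos": joint angles; "dq": joint speeds; "joint_efforts": joint torques, N m; "eef_pos": TCP position; "tcp_rot": TCP orientation; "contact_force": force on the tool from outside, world axes, zero at the start; "wrist_torque": the same for the moment, N m; "opening": opening from 0.0 (shut) to 1.0 (fully open); "finger_force": force on a finger pad.
Only numpy, scipy, OpenCV 4.12 (cv2) and the standard library are available. Lean on these libraries where they do the work, as an engineer would, in place of code of your own. Each camera call takes 0.05 s, during which the arm holds its last target. There are 200 camera calls.

## Task

Open the cubby of the smoked glass key shelf: press its door in near the free edge, beside the steel clip, until the catch lets go and the door springs ajar, then push the door from behind with a finger until it stands about square to the shelf front, and take the hand away. Only touch and push the door, do not take it between the fingers. Leave the bowl, bike bell, hairbrush and keys where they are.

Things in the scene. Friction and masses are not known exactly. Their poses are not given: they have to be found in the camera images.
- key_shelf: Fixed smoked glass case 420 wide (its y), 150 deep (its x), 160 high, placed and turned differently each time. Origin: centre of its underside, on the console top. x points from its front to its back (away from the robot), y to its left as the robot sees it. Left half (y 0 to +210): cubby closed by the door; right half: open niche with keys on a hook. Flat glass top at z 160.
- door (a joint): Angle (rad) of the cubby door, opening towards the robot. 0: closed and caught. Negative: pressed in; the catch lets go at about -0.024 (5 mm at the free edge, about 3 N there), stop at -0.035. A spring rod then kicks it to about 0.35 to 0.5 if not blocked; beyond, it turns freely with slight friction and stays where left. 1.57: square to the shelf front; stop at 1.70. Released, it stays released.
- door_press (a point): Point on the front face of the door glass to press: 30 below the upper edge, 28.5 from the free edge, beside the steel strike clip. It moves with the door. Axes: x normal to the glass, from its front into its back (at closed: as the shelf's x), y along the glass towards the hinge, z up.
- door_mid (a point): Centre of the cubby door: a smoked glass panel 206 wide, 148 high, 6 thick, hung before the case with its back 8 from the case front. Hinged at the case's left end (+y), free edge at the case's mid-width; lower edge 12, upper edge 160 above the console, level with the case top, nothing above it. Axes as door_press; moves with the door.
- door_edge (a point): Upper end of the door's free upright edge, mid-thickness, 206.5 from the hinge line. It moves with the door; axes as door_press. Behind the glass, 18.5 from this edge and 25 below the top, a steel strike 10 wide stands 30 out. The spring rod (9 thick, 18 below the top, 100 from the hinge line) stays 35 out of the case once it has kicked. Between the two there is room for a finger.
- door_hinge (a point): Upper end of the door's hinge line, level with the door's upper edge; axes turn with the door as door_press. The door opens towards the robot (clockwise from above).
- bowl_center (a point): Bystander: stainless steel bowl, 116 across, 42 high, standing on the console to one side of the shelf's front. Point: on its axis, half-way up.
- bell_center (a point): Bystander: blue plastic bike bell, a dome 55 across and 39 high with a black thumb lever, standing on the console. Point: on its axis, half-way up. Bell and bowl may stand on either side of the shelf.
- brush_center (a point): Bystander: wooden hairbrush, 230 long, 58 wide, 27 high, bristles up, lying on the shelf's top over the key niche, lengthwise along the shelf. Point: middle of its length, 8 above the shelf top.
- keys_center (a point): Bystander: two keys, about 60 long, hanging on a hook in the niche, 30 below the hook.

How it is judged:
By the outcome, as a careful person would: the job done as asked, in the order asked, and still so for the second after the job is handed in, with the robot touching nothing.
It also fails if it takes over 43 s, if anything falls off the work surface, if the arm or the gripper's body presses on something with over 40 N, if the wrist force passes 120 N, or if a joint passes its speed limit or range.

## Working session

There is one attempt and no reset: what is moved stays moved. The work goes in short steps, Python scripts to look and compute and a tool call to move; the robot and the scene stay as the last step left them, time stands still between calls to the robot, and variables do not carry over. Pictures are saved under pics/ and viewed, at most 10 in all, crops included, and the job is handed in when it is done.

Besides the shell and the picture viewer there is one more tool, called as a command line: name --argument value ..., lists and objects as JSON in quotes. move_arm: Moves the arm, as the interface text tells. Its arguments: {"type":"object","properties":{"plan":{"type":"array","items":{"type":"number"}},"newtons":{"type":"number"}},"required":["plan"]}

```bash
ls; mkdir -p pics; python3 - <<'E'
from plant import ctrl,cams
import cv2,numpy as np
for n in("scene","side"):
    c=cams.read_camera(n); cv2.imwrite(f"pics/{n}0.png",c["color"][:,:,::-1]); print(n,{k:v for k,v in c.items() if k!="color"})
print(ctrl.get_state())
E
```

```text
pics
scene {'fov_y': 50.42170896289989, 'cx': 314.17132207820714, 'cy': 196.5740782838154, 'k1': -0.057179087917127565, 'origin': array([ 0.90135802, -0.34343926,  0.89974777]), 'orientation': array([0.24798997, 0.084488  , 0.294091  , 0.91916986])}
side {'fov_y': 53.12971879020386, 'cx': 317.5989996769773, 'cy': 199.15675364380988, 'k1': -0.03774047038984677, 'origin': array([0.52277807, 0.64503629, 0.73024033]), 'orientation': array([-0.04137141,  0.38995877,  0.91469689, -0.09772493])}
{'time': 0.1, 'qpos': array([-1.46199391e+00,  2.87113064e-01,  1.57804890e+00, -1.48912357e-05,
        1.27859510e+00, -1.50038859e-01]), 'dq': array([ 9.58918123e-04, -3.03685745e-03, -2.03408922e-03, -1.81802647e-04,
       -2.36654502e-04, -7.42470398e-05]), 'joint_efforts': array([ 5.97465169e-04, -4.07297194e+01, -2.93700600e+01, -1.32668965e-04,
        3.38522565e-03, -6.93377771e-06]), 'eef_pos': array([ 0.17270723, -0.65191011,  0.23005159]), 'tcp_rot': array([ 9.91635974e-01,  1.29061708e-01,  1.51853557e-05, -1.08212045e-03]), 'contact_force': array([-1.35167961, -0.33634386, -0.77391881]), 'wrist_torque': array([-0.01333785, -0.09311403, -0.04265521]), 'finger_force': 0.0, 'opening': 0.9997862147430007}
```

View pics/scene0.png

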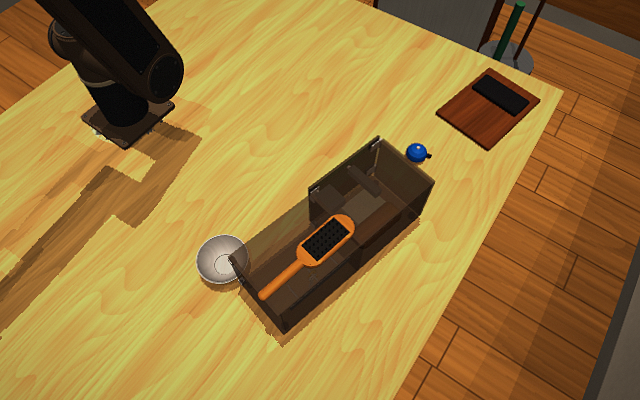

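View pics/side0.png

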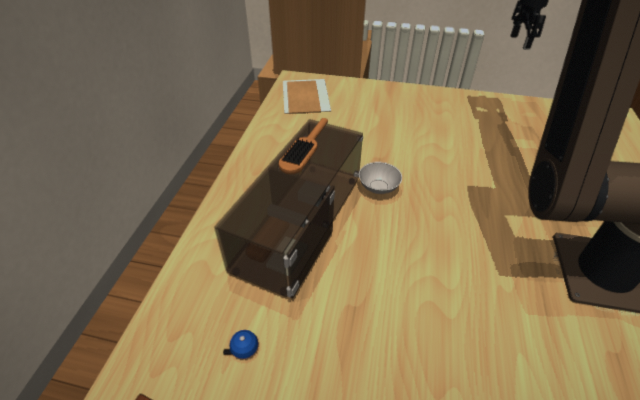

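Scene view: the door's top edge runs from about (380,137) at the hinge to (309,187) at the free edge, and the bowl is at (222,260). Side view: hinge at about (290,255), free edge about (332,195). Next I'll cast rays onto z=0.16 and zoom in.

```bash
cat > h.py <<'E'
import numpy as np,cv2
from scipy.spatial.transform import Rotation as R
from plant import ctrl,cams
def cam(n):
    s=ctrl.get_state(); c=cams.read_camera(n)
    if n=="wrist":
        T=np.eye(4);T[:3,:3]=R.from_quat(s["tcp_rot"]).as_matrix();T[:3,3]=s["eef_pos"];T=T@c["T_tool_cam"]
        c["M"]=T[:3,:3];c["o"]=T[:3,3]
    else: c["M"]=R.from_quat(c["orientation"]).as_matrix();c["o"]=np.array(c["origin"])
    c["f"]=200/np.tan(np.radians(c["fov_y"])/2); return c
def ray(c,u,v):
    K=np.array([[c["f"],0,c["cx"]],[0,c["f"],c["cy"]],[0,0,1]])
    p=cv2.undistortPoints(np.array([[[u,v]]],float),K,np.array([c["k1"],0,0,0]))[0,0]
    return c["M"]@np.array([p[0],-p[1],-1])
def plane(c,u,v,z):
    d=ray(c,u,v); return c["o"]+d*(z-c["o"][2])/d[2]
def proj(c,P):
    q=c["M"].T@(np.asarray(P)-c["o"]);a=np.array([q[0],-q[1]])/-q[2]
    return a*(1+c["k1"]*(a@a))*c["f"]+[c["cx"],c["cy"]]
def tri(ca,pa,cb,pb):
    a,b=ray(ca,*pa),ray(cb,*pb);t=np.linalg.lstsq(np.c_[a,-b],cb["o"]-ca["o"],rcond=None)[0]
    A,B=ca["o"]+a*t[0],cb["o"]+b*t[1];return (A+B)/2,np.linalg.norm(A-B)
E
python3 - <<'E'
from h import *
a,b=cam("scene"),cam("side")
np.set_printoptions(precision=3,suppress=True)
for n,u,v in(("hinge",380,137),("free",309,187),("backL",434,182),("frontR",229,257),("backR",285,331)):print("sc",n,plane(a,u,v,.16))
for n,u,v in(("hinge",289,256),("free",332,193),("backL",221,228),("frontR",363,133),("backR",312,122)):print("si",n,plane(b,u,v,.16))
print("bowl",plane(a,222,260,.03),plane(b,380,180,.03),"bell",plane(a,416,153,.02),plane(b,244,345,.02))
f=lambda c,x0,y0,w,h,k:cv2.resize(c["color"][y0:y0+h,x0:x0+w,::-1],None,fx=k,fy=k,interpolation=cv2.INTER_CUBIC)
cv2.imwrite("pics/z.png",np.clip(np.hstack([f(a,290,120,150,120,2.66),f(b,215,165,150,135,2.66)[:319]]).astype(float)*1.6,0,255)) if f(a,290,120,150,120,2.66).shape[0]==319 else cv2.imwrite("pics/z.png",np.clip(1.6*np.vstack([f(a,290,120,150,100,3),f(b,215,190,150,100,3)]).astype(float),0,255))
E
```

```text
sc hinge [0.673 0.212 0.16 ]
sc free [0.621 0.017 0.16 ]
sc backL [0.825 0.176 0.16 ]
sc frontR [ 0.589 -0.194  0.16 ]
sc backR [ 0.758 -0.241  0.16 ]
si hinge [0.667 0.219 0.16 ]
si free [0.622 0.04  0.16 ]
si backL [0.812 0.182 0.16 ]
si frontR [ 0.588 -0.192  0.16 ]
si backR [ 0.723 -0.214  0.16 ]
bowl [ 0.527 -0.182  0.03 ] [ 0.529 -0.175  0.03 ] bell [0.732 0.326 0.02 ] [0.73  0.335 0.02 ][ WARN:0@1.349] global loadsave.cpp:1063 imwrite_ Unsupported depth image for selected encoder is fallbacked to CV_8U.
```

View pics/z.png

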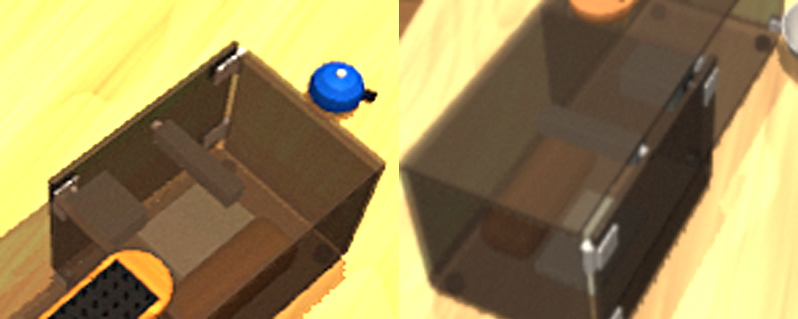

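The crop confirms clips at the hinge and free edge. In scene full-frame pixels, the free top corner is at about (309,189) and the hinge corner at (379,136). In the side view they are at (334,186) and (288,254). Shelf yaw comes out at about -14°. I'll shut the fingers and go above the door front for a wrist look.

move_arm --plan '[20,40,10,0,0,5,0,20,40,10,0,0,5,0,20,40,10,0,0,5,0,20,40,10,0,0,5,0,20,40,10,0,0,5,0,20,40,10,0,0,5,0,20,40,10,0,0,5,0,20,40,10,0,0,5,0,20,40,10,0,0,5,0,20,40,10,0,0,5,0,20,40,10,0,0,5,0,20,40,10,0,0,6,0]' --newtons 60

```text
time: 1.4
eef_pos: [0.4131, -0.1707, 0.3518]
tcp_rot: [0.788, 0.616, 0.0, 0.0]
contact_force: [0.1, -0.7, 0.2]
opening: -0.003
finger_force: 0.0
```

move_arm --plan '[20,40,0,0,0,0,0,20,40,0,0,0,0,0,20,40,0,0,0,0,0,20,40,0,0,0,0,0,10,40,0,0,0,0,0,0,40,0,0,0,0,0,0,0,0,0,0,0,0,0,0,0,0,0,0,0]'

```text
time: 2.2
eef_pos: [0.5025, 0.0682, 0.351]
tcp_rot: [0.788, 0.615, -0.0, 0.0]
contact_force: [0.8, -1.3, -0.5]
opening: 0.001
finger_force: 0.0
```

```bash
python3 - <<'E'
from h import *
np.set_printoptions(precision=3,suppress=True)
w=cam("wrist");a,b=cam("scene"),cam("side")
s=ctrl.get_state();print(s["time"],s["eef_pos"],R.from_quat(s["tcp_rot"]).as_matrix(),s["qpos"],s["contact_force"])
print("cam",w["o"],w["M"][:,2])
print("free pred",proj(w,[.62,.016,.16]),"hinge",proj(w,[.67,.214,.16]))
print("sc free",plane(a,308.8,188.8,.16),"si free",plane(b,334.2,186.4,.16),"sc h",plane(a,379,136,.16),"si h",plane(b,287.9,253.7,.16))
cv2.imwrite("pics/w1.png",w["color"][:,:,::-1])
E
```

```text
2.35 [0.503 0.066 0.351] [[ 0.246  0.969 -0.   ]
 [ 0.969 -0.246 -0.   ]
 [-0.    -0.    -1.   ]] [-0.069 -0.16   1.83  -0.     1.472  0.18 ] [-0.718 -0.674  0.144]
cam [0.522 0.147 0.493] [0.077 0.307 0.949]
free pred [419.405 189.655] hinge [440.178  -0.476]
sc free [0.623 0.013 0.16 ] si free [0.622 0.018 0.16 ] sc h [0.67  0.213 0.16 ] si h [0.67  0.214 0.16 ]
```

View pics/w1.png

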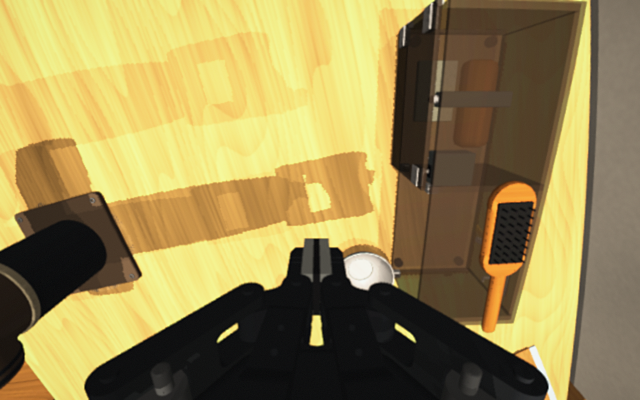

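The wrist view shows the free top corner at about (419,189), which matches the prediction of (419,190). The estimate of free corner (0.622, 0.015) and hinge (0.670, 0.214), yaw about -13.5°, holds. Next I descend in front of the press point.

move_arm --plan '[11,-1,-40,0,0,0,0,11,-1,-40,0,0,0,0,11,-1,-40,0,0,0,0,11,-1,-40,0,0,0,0,11,-2,-40,0,0,0,0,9,-2,-26,0,0,0,0,0,0,0,0,0,0,0,0,0,0,0,0,0,0]'

```text
time: 3.15
eef_pos: [0.5668, 0.0584, 0.1256]
tcp_rot: [0.789, 0.614, -0.0, -0.0]
contact_force: [0.9, -0.4, 0.0]
opening: -0.001
finger_force: 0.0
```

```bash
python3 - <<'E'
from h import *
np.set_printoptions(precision=4,suppress=True)
w=cam("wrist");a=cam("scene");b=cam("side");s=ctrl.get_state();print(s["eef_pos"],s["contact_force"])
f=lambda c,x0,y0:cv2.resize(c["color"][y0:y0+120,x0:x0+120,::-1],None,fx=3,fy=3,interpolation=cv2.INTER_CUBIC)
cv2.imwrite("pics/c2.png",np.clip(1.5*np.hstack([f(a,250,110),f(b,270,130)]).astype(float),0,255).astype(np.uint8))
E
```

```text
[0.5681 0.0591 0.128 ] [-1.0375  1.7273 -0.0621]
```

View pics/c2.png

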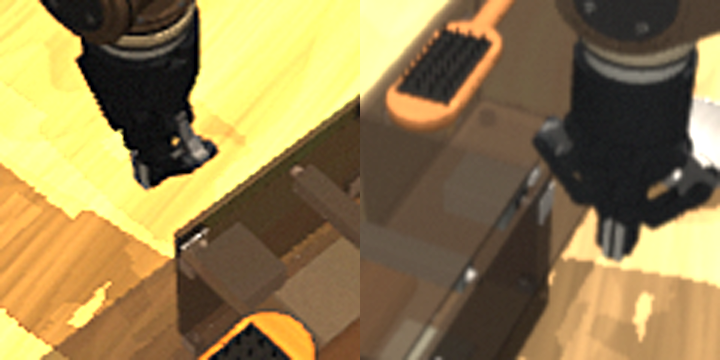

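The crop shows the shut fingers in front of the door, left of its free corner. The linkage elbows stick out sideways about 45 mm above the tips, so I'll check their height and the brush clearance.

```bash
python3 - <<'E'
from h import *
np.set_printoptions(precision=3,suppress=True)
a=cam("scene");b=cam("side");F=np.array([.6225,.015]);ex=np.array([.972,-.235]);ey=np.array([.235,.972])
m=lambda c:cv2.inRange(cv2.cvtColor(c["color"],cv2.COLOR_RGB2HSV),(5,150,120),(16,255,255))
# elbow toward the door: scene crop (213,152), side crop (545,135); brush outline on z=.17
sc=(250+213/3,110+152/3)
for pb in((270+(540-360)/3,130+125/3),(270+(548-360)/3,130+158/3)):
    P,e=tri(a,sc,b,pb);print("elbow",P,e)
k=cv2.connectedComponentsWithStats(m(a)[200:310,250:365])
i=1+np.argmax(k[2][1:,4]);ys,xs=np.where(k[1]==i)
P=np.array([plane(a,x+250,y+200,.17)[:2]-F for x,y in zip(xs,ys)])
print("brush ex",(P@ex).min(),(P@ex).max(),"ey",(P@ey).min(),(P@ey).max(),k[2][i])
E
```

```text
elbow [0.628 0.048 0.224] 0.002623341620483819
elbow [0.62  0.059 0.205] 0.003049034550998104
brush ex 0.08085849748523614 0.14092665950985786 ey -0.2165571880031917 0.012108024906276897 [   8   14   97   86 1291]
```

The elbows sit at z≈0.20 and the brush is more than 80 mm behind the door front, so both are clear. Approaching the glass.

move_arm --plan '[20,-5,0,0,0,0,0,20,-5,0,0,0,0,0,4,-1,0,0,0,0,0,2,-0.5,0,0,0,0,0,0,0,0,0,0,0,0]'

```text
time: 3.9
eef_pos: [0.6123, 0.0482, 0.1256]
tcp_rot: [0.789, 0.615, -0.0, -0.0]
contact_force: [-0.0, -1.0, -0.6]
opening: -0.002
finger_force: 0.0
```

move_arm --plan '[2,-0.5,0,0,0,0,0,2,-0.5,0,0,0,0,0,0,0,0,0,0,0,0]'

```text
time: 4.2
eef_pos: [0.6161, 0.0473, 0.1252]
tcp_rot: [0.789, 0.615, -0.001, -0.001]
contact_force: [-1.7, 0.8, 1.0]
opening: -0.002
finger_force: 1.2
```

move_arm --plan '[2,-0.5,0,0,0,0,0,2,-0.5,0,0,0,0,0,0,0,0,0,0,0,0]'

```text
time: 4.5
eef_pos: [0.6201, 0.0464, 0.1252]
tcp_rot: [0.789, 0.615, -0.001, -0.001]
contact_force: [-4.4, 1.5, 2.2]
opening: 0.002
finger_force: 2.4
```

move_arm --plan '[1,-0.2,0,0,0,0,0,0,0,0,0,0,0,0]'

```text
time: 4.7
eef_pos: [0.6201, 0.0464, 0.1252]
tcp_rot: [0.789, 0.615, -0.002, -0.002]
contact_force: [-8.1, 2.3, 4.8]
opening: -0.002
finger_force: 4.0
```

The force rises with no more motion, so the door is at its stop and past the catch release. Retreating quickly.

move_arm --plan '[-45,-5,0,0,0,0,0,-45,-10,0,0,0,0,0,-45,-10,0,0,0,0,0,0,0,45,0,0,0,0,0,0,45,0,0,0,0,0,0,30,0,0,0,0,0,0,0,0,0,0,0,0,0,0,0,0,0,0]'

```text
time: 5.5
eef_pos: [0.4876, 0.0204, 0.2463]
tcp_rot: [0.789, 0.614, 0.001, 0.001]
contact_force: [-0.2, 0.1, -1.5]
opening: -0.002
finger_force: 0.0
```

```bash
python3 - <<'E'
from h import *
a=cam("scene");b=cam("side");s=ctrl.get_state();print(s["time"],s["eef_pos"],s["contact_force"])
f=lambda c,x0,y0:cv2.resize(c["color"][y0:y0+150,x0:x0+160,::-1],None,fx=2.5,fy=2.5,interpolation=cv2.INTER_CUBIC)
cv2.imwrite("pics/c3.png",np.clip(1.5*np.hstack([f(a,270,100),f(b,250,140)]).astype(float),0,255).astype(np.uint8))
E
```

```text
5.6 [0.48629479 0.02076417 0.2438358 ] [0.62967293 0.50183876 0.01666105]
```

View pics/c3.png

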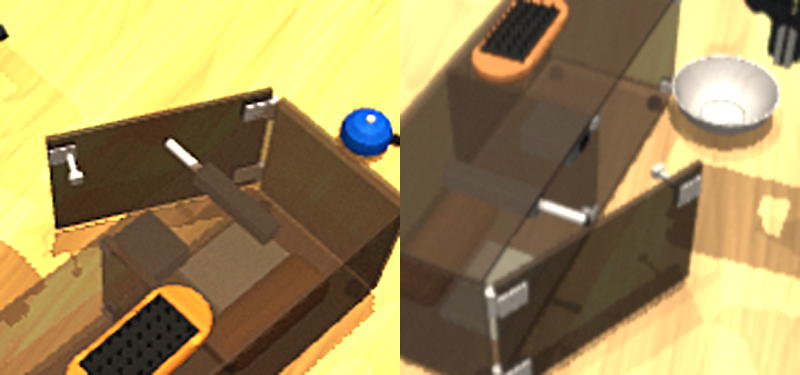

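The door sprang ajar. The free corner is at crop (47,138) → scene (288.8,155.2) and crop (702,162) → side (370.8,204.8). The strike and rod are visible with a gap between them.

```bash
python3 - <<'E'
from h import *
np.set_printoptions(precision=4,suppress=True)
a=cam("scene");b=cam("side")
P=[plane(a,288.8,155.2,.16),plane(b,370.8,204.8,.16)];print(P)
f=np.mean(P,0)[:2];ex=np.array([.972,-.235]);ey=np.array([.235,.972])
F=np.array([.6225,.015]);H=F+.206*ey+.003*ex   # hinge, mid-thickness
d=f-H;th=np.arctan2(-d@ex,-d@ey);print("H",H,"r",np.linalg.norm(d),"theta",th)
hx,hy,g,r=.011,.011,.003,.142   # finger half sizes along ex, ey
eef=ctrl.get_state()["eef_pos"]
for t,gap in [(th,.014)]+[(t,0) for t in (.6,.8,1.0,1.2,1.4,1.5,1.57)]:
    n=np.array([np.cos(t),-np.sin(t)]);u=np.array([-np.sin(t),-np.cos(t)])
    s=np.abs(n[0])*.0145+abs(n[1])*.011+g+gap
    q=r*u+s*n; p=H+q[0]*ex+q[1]*ey; print(round(t,2),"behind case front x:",q[0],"world",p)
E
```

```text
[array([0.5388, 0.057 , 0.16  ]), array([0.5388, 0.0575, 0.16  ])]
H [0.6738 0.2145] r 0.20727907733179468 theta 0.472136010063519
0.47 behind case front x: -0.033483650056717454 world [0.6078 0.084 ]
0.6 behind case front x: -0.06269991568459035 world [0.5825 0.1037]
0.8 behind case front x: -0.0872384864996468 world [0.5622 0.1242]
1.0 behind case front x: -0.1086339016425424 world [0.5462 0.149 ]
1.2 behind case front x: -0.1256435338885588 world [0.5356 0.1773]
1.4 behind case front x: -0.1371626373736509 world [0.5311 0.2077]
1.5 behind case front x: -0.14058336204879657 world [0.5313 0.2233]
1.57 behind case front x: -0.1419887972101723 world [0.5325 0.2342]
```

Door angle is about 0.47 and the hinge radius checks (207 mm). I'll go over the gap behind the glass at (0.608, 0.084), then down.

move_arm --plan '[30,16,0,0,0,0,0,30,16,0,0,0,0,0,30,16,0,0,0,0,0,30,16,0,0,0,0,0,0,0,0,0,0,0,0,0,0,-30,0,0,0,0,0,0,-30,0,0,0,0,0,0,-30,0,0,0,0,0,0,-15,0,0,0,0,0,0,-15,0,0,0,0,0,0,0,0,0,0,0]'

```text
time: 6.8
eef_pos: [0.6053, 0.0846, 0.123]
tcp_rot: [0.789, 0.614, -0.002, -0.001]
contact_force: [-0.1, 0.2, 0.1]
opening: -0.001
finger_force: 0.0
```

move_arm --plan '[-5.7,4.8,0,0,0,0,0,-5.7,4.8,0,0,0,0,0,-5.7,4.8,0,0,0,0,0,-5.7,4.8,0,0,0,0,0,-5,5.1,0,0,0,0,0,-5,5.1,0,0,0,0,0,-5,5.1,0,0,0,0,0,-5,5.1,0,0,0,0,0,-4,6.2,0,0,0,0,0,-4,6.2,0,0,0,0,0,-4,6.2,0,0,0,0,0,-4,6.2,0,0,0,0,0]'

```text
time: 8.0
eef_pos: [0.5477, 0.1497, 0.1253]
tcp_rot: [0.789, 0.614, -0.0, -0.0]
contact_force: [0.2, -0.8, -1.2]
opening: -0.002
finger_force: 0.2
```

move_arm --plan '[-2.7,7,0,0,0,0,0,-2.7,7,0,0,0,0,0,-2.7,7,0,0,0,0,0,-2.6,7,0,0,0,0,0,-1.5,6,0,0,0,0,0,-1.2,5,0,0,0,0,0,-0.9,5,0,0,0,0,0,-0.6,5,0,0,0,0,0,-0.3,5,0,0,0,0,0,0,4,0,0,0,0,0,0,0,0,0,0,0,0]'

```text
time: 9.1
eef_pos: [0.5327, 0.2077, 0.1253]
tcp_rot: [0.789, 0.615, 0.0, -0.0]
contact_force: [0.0, -0.1, 0.7]
opening: 0.0
finger_force: 0.0
```

```bash
python3 - <<'E'
from h import *
a=cam("scene");b=cam("side");s=ctrl.get_state();print(s["time"],s["eef_pos"],s["contact_force"])
f=lambda c,x0,y0:cv2.resize(c["color"][y0:y0+160,x0:x0+160,::-1],None,fx=2.5,fy=2.5,interpolation=cv2.INTER_CUBIC)
cv2.imwrite("pics/c4.png",np.clip(1.5*np.hstack([f(a,270,60),f(b,270,180)]).astype(float),0,255).astype(np.uint8))
E
```

```text
9.2 [0.53269625 0.20731525 0.12523711] [ 0.37302939 -0.08905206 -0.54008765]
```

View pics/c4.png

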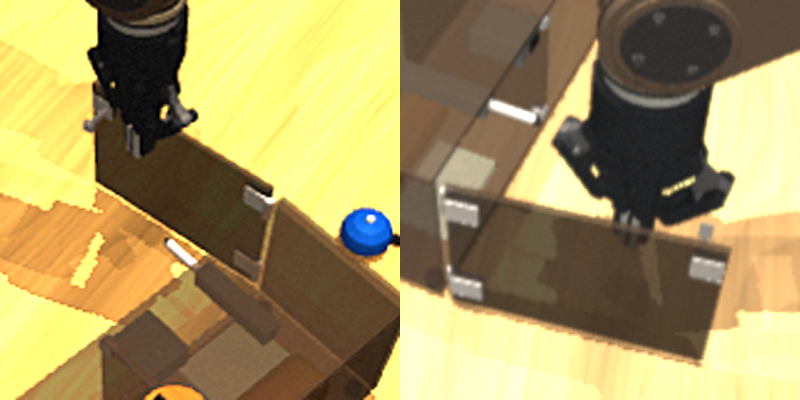

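The finger is behind the door, which is now wide open. The free corner is at about scene (307,92) and side (402,279).

```bash
cat >> h.py <<'E'
def theta(a,pa,b,pb):
    ex=np.array([.972,-.235]);ey=np.array([.235,.972]);H=np.array([.6738,.2145])
    for c,p in((a,pa),(b,pb)):
        P=plane(c,*p,.16)[:2];d=P-H;print(P,np.linalg.norm(d),np.arctan2(-d@ex,-d@ey))
E
python3 - <<'E'
from h import *
theta(cam("scene"),(307.2,92.5),cam("side"),(402,278.8))
E
```

```text
[0.46331216 0.22737675] 0.21088134560992436 1.394678435180953
[0.46532545 0.22590129] 0.20878608330447748 1.3882135358669276
```

move_arm --plan '[0,4,0,0,0,0,0,0,4,0,0,0,0,0,0,4,0,0,0,0,0,0,4,0,0,0,0,0,0,3,0,0,0,0,0,0,3,0,0,0,0,0,0,2,0,0,0,0,0,0,1,0,0,0,0,0,0,1,0,0,0,0,0,0,0,0,0,0,0,0]'

```text
time: 10.3
eef_pos: [0.5327, 0.2333, 0.1253]
tcp_rot: [0.789, 0.614, -0.0, -0.0]
contact_force: [1.0, -0.0, 0.1]
opening: 0.002
finger_force: 0.0
```

move_arm --plan '[0,-5,0,0,0,0,0,0,-20,0,0,0,0,0,0,-20,0,0,0,0,0,0,0,40,0,0,0,0,0,0,40,0,0,0,0,0,-20,40,0,0,0,0,0,-40,20,0,0,0,0,0,-40,0,0,0,0,0,0,0,0,0,0,0,0,0,0,0,0,0,0]'

```text
validation failed for argument at $.pl...
```

```bash
python3 - <<'E'
from h import *
a=cam("scene");b=cam("side");s=ctrl.get_state();print(s["time"],s["eef_pos"],s["contact_force"])
f=lambda c,x0,y0:cv2.resize(c["color"][y0:y0+160,x0:x0+160,::-1],None,fx=2.5,fy=2.5,interpolation=cv2.INTER_CUBIC)
cv2.imwrite("pics/c5.png",np.clip(1.5*np.hstack([f(a,270,60),f(b,270,180)]).astype(float),0,255).astype(np.uint8))
E
```

```text
10.4 [0.53273128 0.23317855 0.12530449] [-0.34379894  0.66575442  0.13214987]
```

View pics/c5.png

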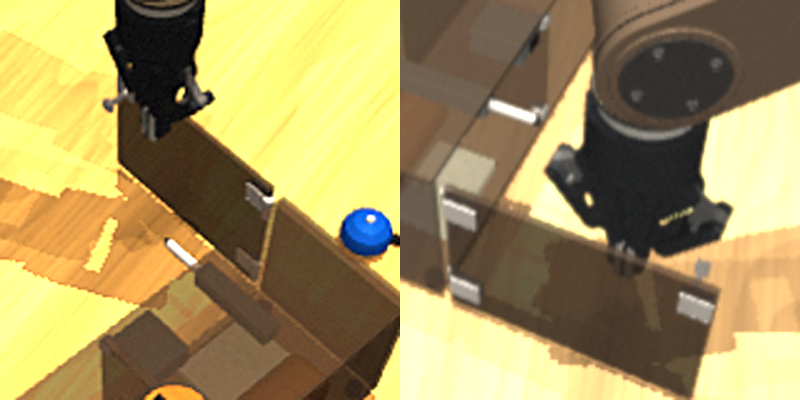

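The retreat call was refused, so the finger is still beside the door. The free corner is at side (397.6,294.8).

```bash
python3 - <<'E'
from h import *
theta(cam("scene"),(317,90),cam("side"),(397.6,294.8))
E
```

```text
[0.47759459 0.24731336] 0.19893033978734678 1.4992851450689424
[0.47041066 0.25943344] 0.20829363002657847 1.551009627871849
```

About 1.55 rad, which is square. Retreating along -y, then up and away.

move_arm --plan '[0,-5,0,0,0,0,0,0,-20,0,0,0,0,0,0,-20,0,0,0,0,0,0,0,40,0,0,0,0,0,0,40,0,0,0,0,0,-20,40,0,0,0,0,0,-40,20,0,0,0,0,0,-40,0,0,0,0,0,0,-40,0,0,0,0,0,0,0,0,0,0,0,0]'

```text
time: 11.5
eef_pos: [0.5328, 0.0442, 0.2657]
tcp_rot: [0.791, 0.612, -0.0, 0.001]
contact_force: [-0.0, 0.2, -1.0]
opening: 0.001
finger_force: 0.0
```

```bash
python3 - <<'E'
from h import *
a=cam("scene");b=cam("side");s=ctrl.get_state();print(s["time"],s["eef_pos"],s["contact_force"])
f=lambda c,x0,y0:cv2.resize(c["color"][y0:y0+240,x0:x0+240,::-1],None,fx=1.66,fy=1.66,interpolation=cv2.INTER_CUBIC)
cv2.imwrite("pics/c6.png",np.clip(1.5*np.hstack([f(a,200,60),f(b,230,110)]).astype(float),0,255).astype(np.uint8))
E
```

```text
11.6 [0.5326389  0.04731711 0.26527946] [-0.01649512  0.40198847  0.03400031]
```

View pics/c6.png

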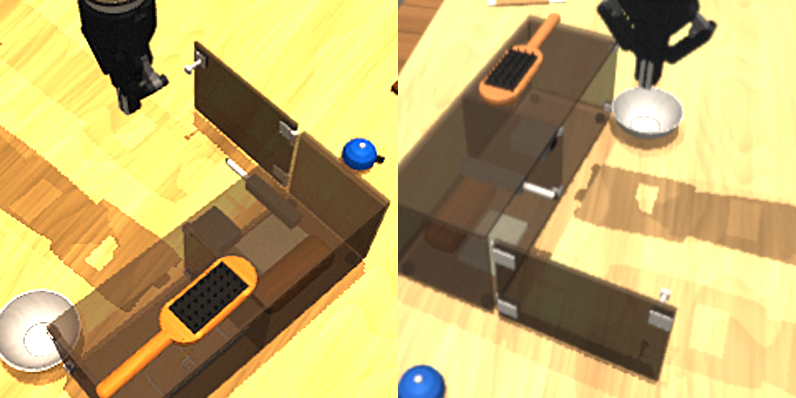

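The hand is clear and the bystanders haven't moved. The free corner is at scene (317.5,84.7) and side (396.9,296). I'll check the angle and hand in.

```bash
python3 - <<'E'
from h import *
from plant import order
theta(cam("scene"),(317.5,84.7),cam("side"),(396.9,296))
print(order.sign_off())
E
```

```text
[0.468483   0.26218881] 0.21078257198431233 1.561801331357926
[0.47137624 0.26198676] 0.207919144386405 1.5640030504607552
the job is handed in; nothing more can be done
None
```

The cubby door was pressed in until the catch let go, then pushed open to about 1.56 rad (square to the shelf front); the hand is clear, the bowl, bell and brush look unmoved (the keys I could not make out clearly), and the job was handed in at about 12 s.

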